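# Clamp a bottle on the mixer with the twist-lock hold-down

## Robot

A 6-joint arm with a two-finger parallel gripper is mounted at the origin on a cart in front of the work surface, level with it; the furniture and walls round the work are solid. World frame = base frame: x ahead of the robot, y to its left, z up, the work surface at z = 0. Lengths are in mm, angles in rad, forces in N, time in s.
With the tool pointing down it reaches from about 350 to 875 mm from the base axis. Payload 4.2 kg.
Tool frame: the origin (TCP) lies midway between the tips of the shut fingers; the grasp point (between the pads) lies 19 mm behind it (arm.tcp_to_grasp is the distance from the TCP to the grasp point, in mm); z points along the fingers, y is the line along which they close (so a half turn about z gives the same grasp; the last joint's range is limited). The gripper opens to 85 mm and grips with 20 to 120 N. Pads are 22 mm wide; open, the fingers measure 114 mm over their backs; the gripper's body (76 mm by 85 mm) begins 54 mm behind the grasp point. The pads swing forward as they close: fully open they stand 13 mm farther back than shut.
Start: joints at [1.436, 0.385, 0.008, 0, -1.194, -0.259], TCP at [239.779, 577.153, 231.312] pointing down, gripper open.
Joint ranges: [-3.14, 3.14], [-1.21, 2.06], [-1.07, 1.41], [-3.16, 2.05], [-2.99, -0.16], [-3.1, 3.1]. Speed limits (rad/s): [2.79, 2.79, 3.14, 3.14, 3.14, 3.14].

## Interface

Orientations are given as a unit quaternion [x, y, z, w].
In Python, from bench import arm gives the robot as it stands.
- The arm moves only by the tool arm_command, never from a script. Its argument "rows" is a list of rows, each a list of 2 entries, a list of its own where there are three numbers: the shift along the tool's x, y, z as a fraction of full scale, then the turn, a rotation vector about the tool's x, y, z as a fraction of full scale. In form: [[[x, y, z], [wx, wy, wz]], ...]. A call has 1 to 5 rows; each row is the pose to reach, as a shift and turn from the pose commanded when the call began, along the tool's axes at that moment, turning the shorter way round; what a row does not reach only later rows make up. Full scale, the value 1, is 0.25 m for a shift and 180 degrees for a turn. A row lasts 1/10 s, in which the tool goes at most 50 mm and 8.59 degrees, less where a joint would pass 70% of its speed; a pose out of reach is approached as far as the arm can. A call with a number of a shift or a turn outside -1 to 1 is refused whole. A call with a gripper value outside its range is refused whole. "grip" is the opening, from 0 (shut) to 1 (fully open), set as the call begins (left out, the last holds). The fingers move at their own pace and stop on an object; the grip force is fixed at half the most. Time passes only in rows, so rows that repeat a pose let the fingers close. It gives the time, the measured TCP pose, the force, the opening and the grip force at its end, in the units of the state.
- arm.read_state(): the state, without advancing time (a new reading comes with each control period).
- arm.get_image(name): name is "scene" or "top"; returns (picture, depth): 400x640x3 uint8, blue, green, red; 400x640 float32, mm along the optical axis (not along the pixel's ray), 0 where there is no reading.
- arm.camera_info(name): a dict with "fx", "fy", "cx", "cy" (pixels), "k1" (the pictures are not rectified: a ray, as slopes to the right and down, at radius r is drawn at 1 + k1 r^2 times it, then the intrinsics apply), "extrinsics" (4x4, takes a point from camera to world coordinates). Camera axes: x right, y down, z forward; pixel columns grow to the right and rows downward; lengths in mm; the calibration is good to about 2 mm. A picture is of the moment at which its call begins. camera_info takes no time and is no camera call.
- arm.job_done(): hands the job in; it is judged then, once.
Trained networks look in the newest picture that a camera, given by its name, has taken for a name from the list of things; names that differ only in an ending like _2 or _b are one class to them, and where a whole thing is asked for, a point or a joint stands for the part that bears it (a point fixed in the world has none). Each returns a list of dicts, best first, with "score" (0 to 1); they miss things now and then, are a little off and sometimes report something else, mostly with a low value. They report only what shows in the picture. A call takes as long as a camera call. They do not tell look-alikes from the thing itself.
- arm.spot_in(camera, query): "position" ([column, row] in pixels, amid what is visible of it).
The state is a dict: "clock": time; "joints": joint angles; "joint_vel": joint speeds; "joint_efforts": joint torques, N m; "position": TCP position; "ee_rot": TCP orientation; "contact_force": force on the tool from outside, world axes, zero at the start; "wrist_torque": the same for the moment, N m; "gripper_width": finger opening in mm; "grasp_force": force on a finger pad.
Only numpy, scipy, OpenCV 4.12 (cv2) and the standard library are available. Lean on these libraries where they do the work, as an engineer would, in place of code of your own. Each camera call takes 0.05 s, during which the arm holds its last target. There are 200 camera calls.

## Task

Clamp the red-capped bottle on the bench mixer so that it can be shaken: turn the black wing knob anticlockwise to unlock the telescoping rod, push the rod down until its rubber pad presses the cap firmly but gently (about 12 N), and while it presses turn the knob back clockwise until it is fully locked. Then let go: the pad must keep its pressure, and the other bottles must stay where they are.

Things in the scene. Friction and masses are not known exactly. Their poses are not given: they have to be found in the camera images.
- knob (a joint): turn of the wing knob and its rod, rad: 0 locked (white line on the wing at the green mark, mixer's front), growing anticlockwise seen from above to its stop at 1.2 (unlocked, red mark). Below about 1.0 an eccentric in the sleeve grips the rod ever harder; at 0 it holds about 40 N. Turning takes up to 0.3 N m, most near 0. It stays where it is left.
- knob_grip (a point): centre of the black wing knob on the rod's top: upright slab 50 mm long, 14 thick, 34 high, gripped across its thickness from above. z is the rod's axis, vertical; x along the wing, y across its thickness; they turn with the knob. Below it is only the 12 mm rod; the sleeve's top is 10 to 52 mm below the wing's lower edge.
- plunger: sliding inner section: 12 mm steel rod, at its foot a brass locknut, grey cup and 30 mm black rubber pad. Origin on the axis at the nut's underside, 119 mm below knob_grip; does not turn. The pad's face is 40 to 52 mm below it, as its stem is screwed in (not measured), and yields upward on a spring of 5 N/mm, at most 10 mm. Where it meets the cap and how hard it presses must be felt.
- sleeve_top (a point): centre of the top of the dark steel outer sleeve (37 mm wide, 42 long) on the mixer's arm, 238 mm above the bench; x points from the mixer's front to its column. The rod slides 42 mm down in it from its highest place. Unlocked, the rod stays where it is left; about 2 N pushes it down, 7 N lifts it.
- mixer: white bottle mixer, fixed to the bench, base 150 x 150 x 40 mm, aluminium column 26 x 44 mm at its back reaching 240 mm, with an arm to the sleeve; origin in the middle of its underside, x from front to column. The sleeve's and the cup's axis is 15 mm in front of the origin.
- bottle: small bottle with a red cap, 37 mm wide, 72 mm high, standing loose in the black rubber cup under the pad; origin at the centre of its underside, 46 mm above the bench; z up.
- bottle_red_2: another, larger red-capped bottle, 43 mm wide, 84 mm high, on the bench beyond the mixer; leave it. Origin at the centre of its underside.
- bottle_clear_2: clear bottle with a blue cap, 56 mm wide, 102 mm high, on the bench to the left of the mixer; leave it. Origin at the centre of its underside.
Not all that is in view belongs to the job. Leave any turquoise look-alike of the bottle alone.

How it is judged:
By the outcome, as a careful person would: the job done as asked, in the order asked, and still so for the second after the job is handed in, with the robot touching nothing.
It also fails if it takes over 45 s, if anything falls off the work surface, if the arm or the gripper's body presses on something with over 40 N, if the wrist force passes 120 N, or if a joint passes its speed limit or range.

## Working session

There is one attempt and no reset: what is moved stays moved. The work goes in short steps, Python scripts to look and compute and a tool call to move; the robot and the scene stay as the last step left them, time stands still between calls to the robot, and variables do not carry over. Pictures are saved under pics/ and viewed, at most 10 in all, crops included, and the job is handed in when it is done.

Besides the shell and the picture viewer there is one more tool, called after "Emit:" in YAML: its name, and indented under it one key for each argument. arm_command: Moves the arm, as the interface text tells. Shift numbers are shares of 0.25 m and turn numbers shares of 180 degrees, none past 1 either way. Its arguments: {"type":"object","properties":{"rows":{"type":"array","items":{"type":"array"}},"grip":{"type":"number"}},"required":["rows"]}

```bash
mkdir -p pics; ls; cat > h.py <<'E'
from bench import arm
import numpy as np, cv2
def ray(cam,uv):
    c=arm.camera_info(cam); K=np.array([[c['fx'],0,c['cx']],[0,c['fy'],c['cy']],[0,0,1.]])
    p=cv2.undistortPoints(np.array([[uv]],float),K,np.array([c['k1'],0,0,0.]))[0,0]
    return np.array([p[0],p[1],1.]),np.array(c['extrinsics'])
def pt(cam,uv,depth):
    r,T=ray(cam,uv); return (T@np.append(r*depth,1))[:3]
def at_z(cam,uv,z):
    r,T=ray(cam,uv); d=T[:3,:3]@r; return T[:3,3]+d*(z-T[2,3])/d[2]
def cloud(cam,dep):
    c=arm.camera_info(cam); K=np.array([[c['fx'],0,c['cx']],[0,c['fy'],c['cy']],[0,0,1.]])
    v,u=np.mgrid[:400,:640]; p=cv2.undistortPoints(np.stack([u,v],-1).reshape(-1,1,2).astype(float),K,np.array([c['k1'],0,0,0.])).reshape(400,640,2)
    P=np.dstack([p,np.ones((400,640))])*dep[...,None]; T=np.array(c['extrinsics']); return P@T[:3,:3].T+T[:3,3]
E
python3 - <<'E'
from h import *
for n in('scene','top'):
    im,d=arm.get_image(n); cv2.imwrite(f'pics/{n}0.png',im); np.save(n+'0.npy',d)
    for q in('knob_grip','plunger','bottle','mixer'):
        print(n,q,[(round(r['score'],2),np.round(r['position']).tolist()) for r in arm.spot_in(n,q)][:5])
    print(np.round(arm.camera_info(n)['extrinsics'],2).tolist())
print(arm.read_state(), arm.tcp_to_grasp)
E
```

```text
pics
scene knob_grip [(0.61, [329.0, 195.0])]
scene plunger [(0.84, [326.0, 201.0])]
scene bottle [(0.8, [328.0, 264.0]), (0.71, [314.0, 233.0]), (0.7, [288.0, 315.0]), (0.56, [368.0, 334.0])]
scene mixer [(0.69, [339.0, 264.0])]
[[0.87, -0.35, 0.35, 161.23], [-0.5, -0.61, 0.62, -254.9], [-0.01, -0.71, -0.7, 816.38], [0.0, 0.0, 0.0, 1.0]]
top knob_grip [(0.48, [362.0, 214.0])]
top plunger [(0.57, [364.0, 212.0])]
top bottle [(0.57, [366.0, 255.0]), (0.46, [416.0, 211.0]), (0.41, [353.0, 208.0])]
top mixer [(0.93, [352.0, 203.0])]
[[0.03, -1.0, 0.04, 423.98], [-1.0, -0.03, 0.0, 300.94], [-0.0, -0.05, -1.0, 1030.8], [0.0, 0.0, 0.0, 1.0]]
{'clock': 0.5, 'joints': array([ 1.43562245e+00,  3.84723950e-01,  7.84513030e-03, -3.64115838e-05,
       -1.19401303e+00, -2.58597381e-01]), 'joint_vel': array([-3.36967044e-05,  1.23979856e-03,  1.58770307e-03,  7.67465058e-04,
       -1.56249119e-04,  1.06255384e-03]), 'joint_efforts': array([ 2.10253602e-04, -3.91688347e+01,  1.88445425e+01,  4.18714017e+00,
       -7.11926277e-04, -3.58861271e-06]), 'position': array([239.75255097, 577.13035505, 231.27067669]), 'ee_rot': array([ 9.80679242e-01, -1.95622649e-01, -1.39504851e-05,  4.87162973e-05]), 'contact_force': array([0.01877606, 0.48353472, 0.18692122]), 'wrist_torque': array([-0.02249117, -0.01307736,  0.02821822]), 'grasp_force': 0.0, 'gripper_width': 85.49066981189989} 18.700000000000003
```

View pics/scene0.png

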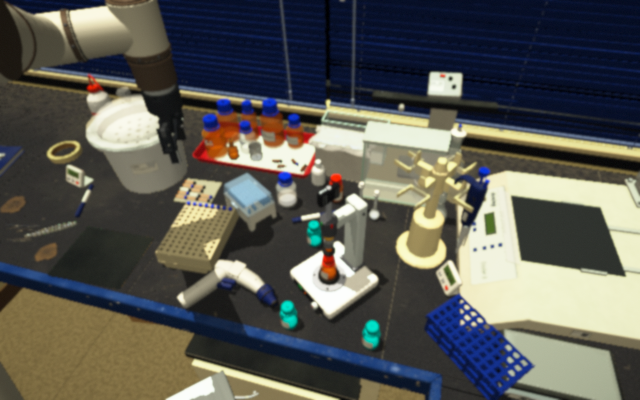

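View pics/top0.png

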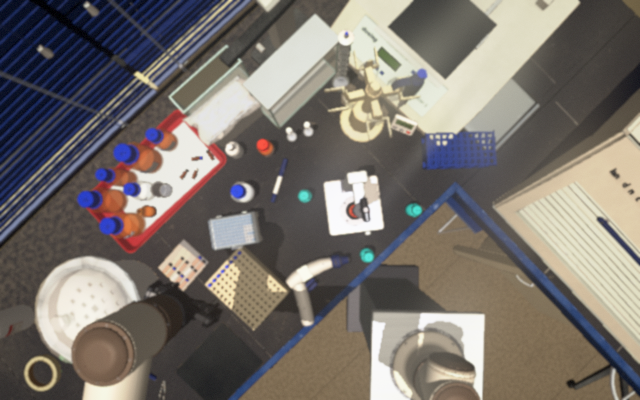

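The scene view shows the white mixer at (335,265), with the red-capped bottle in it at (329,265) and the black wing knob at about (326,195). The top view has the knob near (364,210). Candidates for the bottle (scene view): red cap in the mixer (329,265), larger red one beyond (336,185), and turquoise look-alikes at (314,233), (288,315) and (371,334). I choose the one in the mixer and check it in a close crop.

```bash
python3 - <<'E'
from h import *
a=cv2.imread('pics/scene0.png')[165:325,270:400]; b=cv2.imread('pics/top0.png')[165:245,310:400]
a=cv2.resize(a,(390,480),interpolation=cv2.INTER_CUBIC); b=cv2.resize(b,(400,356),interpolation=cv2.INTER_CUBIC)
o=np.zeros((480,800,3),np.uint8); o[:,:390]=a; o[:356,400:]=b; cv2.imwrite('pics/crop1.png',o)
for n,R in(('top',(165,245,310,400)),('scene',(175,320,280,390))):
    im=cv2.imread(f'pics/{n}0.png'); P=cloud(n,np.load(n+'0.npy')); v0,v1,u0,u1=R
    S=P[v0:v1,u0:u1].reshape(-1,3); C=im[v0:v1,u0:u1].reshape(-1,3).astype(int); h=S[:,2]
    dark=C.max(1)<70; uv=np.stack(np.mgrid[v0:v1,u0:u1],-1).reshape(-1,2)
    m=(h>245)&(h<340)
    for q in sorted(zip(uv[m].tolist(),S[m].round().tolist(),C[m].tolist()))[::1 if n=='top' else 2][:70]: print(n,*q)
    b=(h>30)&(h<45)&(C.min(1)>110); 
    if b.any():
        r=cv2.minAreaRect(S[b][:,:2].astype(np.float32)); print('base',r,b.sum())
E
```

```text
top [197, 363] [457.0, 227.0, 312.0] [148, 149, 152]
top [197, 364] [457.0, 224.0, 311.0] [120, 126, 132]
top [198, 360] [456.0, 231.0, 297.0] [229, 224, 224]
top [198, 361] [455.0, 231.0, 315.0] [186, 181, 181]
top [198, 362] [455.0, 229.0, 315.0] [140, 136, 137]
top [198, 363] [455.0, 227.0, 316.0] [96, 95, 98]
top [198, 364] [455.0, 225.0, 314.0] [81, 82, 87]
top [198, 365] [455.0, 223.0, 315.0] [95, 100, 106]
top [199, 359] [454.0, 233.0, 297.0] [233, 228, 228]
top [199, 360] [453.0, 232.0, 313.0] [169, 164, 164]
top [199, 361] [453.0, 231.0, 313.0] [112, 108, 109]
top [199, 362] [453.0, 229.0, 316.0] [84, 84, 87]
top [199, 363] [453.0, 227.0, 315.0] [74, 75, 78]
top [199, 364] [453.0, 225.0, 316.0] [69, 71, 72]
top [199, 365] [453.0, 223.0, 317.0] [72, 73, 77]
top [199, 366] [453.0, 221.0, 312.0] [103, 110, 117]
top [200, 359] [451.0, 233.0, 301.0] [215, 208, 208]
top [200, 360] [451.0, 232.0, 312.0] [131, 128, 129]
top [200, 361] [451.0, 231.0, 315.0] [80, 79, 81]
top [200, 362] [451.0, 229.0, 315.0] [71, 73, 75]
top [200, 363] [451.0, 227.0, 317.0] [76, 76, 79]
top [200, 364] 
[... 5701 characters left out ...]
192]
scene [191, 323] [422.0, 216.0, 317.0] [163, 175, 167]
scene [191, 325] [425.0, 215.0, 317.0] [100, 107, 102]
scene [191, 327] [429.0, 213.0, 317.0] [45, 46, 46]
scene [191, 329] [433.0, 214.0, 314.0] [31, 32, 32]
scene [191, 331] [437.0, 214.0, 312.0] [19, 18, 18]
scene [191, 333] [443.0, 216.0, 308.0] [15, 15, 15]
scene [191, 335] [448.0, 217.0, 305.0] [23, 25, 24]
scene [191, 337] [452.0, 217.0, 303.0] [28, 31, 31]
scene [191, 339] [457.0, 218.0, 299.0] [29, 43, 69]
scene [192, 319] [415.0, 218.0, 317.0] [144, 154, 147]
scene [192, 321] [417.0, 214.0, 319.0] [187, 199, 190]
base ((492.13153076171875, 341.277587890625), (438.5028381347656, 295.20196533203125), 48.551326751708984) 2725
```

View pics/crop1.png

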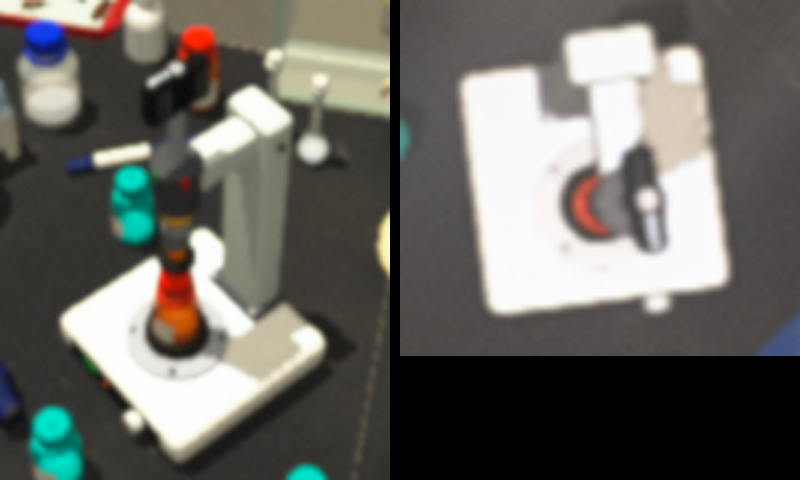

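```bash
cat > fit.py <<'E'
from h import *
import sys
def fit(tag,zmin=308):
  for n,(v0,v1,u0,u1) in(('top',(190,230,350,380)),('scene',(175,230,300,350))):
    im=cv2.imread(f'pics/{n}{tag}.png'); P=cloud(n,np.load(f'{n}{tag}.npy'))[v0:v1,u0:u1].reshape(-1,3)
    m=(P[:,2]>zmin)&(P[:,2]<340)&(P[:,0]<475); S=P[m]
    c,w,e=cv2.minAreaRect(S[:,:2].astype(np.float32)); cov=np.cov(S[:,:2].T); L,V=np.linalg.eigh(cov)
    print(n,m.sum(),'rect',np.round(c,1),np.round(w,1),round(e,1),'mean',S.mean(0).round(1),'z95',np.percentile(S[:,2],[50,95]).round(1),'yaw',np.degrees(np.arctan2(V[1,1],V[0,1])).round(1), 'sd',np.sqrt(L*12).round(1))
if __name__=='__main__':
    fit('0')
    im=cv2.imread('pics/top0.png'); P=cloud('top',np.load('top0.npy'))[165:245,310:400].reshape(-1,3)
    for lo,hi in((36,44),(236,246)):
        S=P[(P[:,2]>lo)&(P[:,2]<hi)]; print(lo,len(S),cv2.minAreaRect(S[:,:2].astype(np.float32)),S.mean(0))
    # sleeve/arm points in scene by height
    P=cloud('scene',np.load('scene0.npy'));C=cv2.imread('pics/scene0.png').max(2)
    S=P[175:320,280:390];K=C[175:320,280:390]
    for z0 in range(225,250,3):
        m=(S[...,2]>z0)&(S[...,2]<z0+3)&(S[...,0]<450)&(S[...,1]<250);print(z0,m.sum(),S[m].mean(0).round(1) if m.any() else '')
    u=[]
    for n,q in(('scene','bottle'),):pass
E
python3 fit.py
```

```text
top 173 rect [433.3 222.9] [48.4 14.2] 10.9 mean [432.7 223.3 315. ] z95 [315.3 318.2] yaw -169.0 sd [13.9 47.3]
scene 191 rect [434.8 218.6] [47.9 14. ] 11.4 mean [432.7 216.7 315. ] z95 [316.2 318.8] yaw -170.8 sd [12.3 48.8]
36 1796 ((443.7998352050781, 245.5467987060547), (146.874755859375, 188.0439453125), 8.655635833740234) [440.40247412 229.15629015  39.24304657]
236 257 ((466.68841552734375, 229.30084228515625), (100.81312561035156, 42.0864143371582), 6.949011325836182) [488.97652063 233.46179643 238.37398523]
225 12 [426.5 207.9 226.7]
228 12 [428.9 205.2 229.9]
231 17 [426.5 208.9 232.7]
234 41 [430.1 210.8 236. ]
237 116 [433.2 217.2 238.2]
240 11 [433.3 216.  241.1]
243 6 [432.6 216.  244.5]
246 5 [432.6 215.8 248. ]
249 9 [433.1 215.5 250.7]
```

```bash
cat > go.py <<'E'
from h import *
import sys
from scipy.spatial.transform import Rotation as R
# go.py x y z yaw_of_tool_y(deg): fractions from measured pose
t=list(map(float,sys.argv[1:5])); s=arm.read_state(); r=R.from_quat(s['ee_rot']); M=r.as_matrix()
a=np.radians(t[3]); y=np.array([np.cos(a),np.sin(a),0]); z=np.array([0,0,-1.])
best=min((np.column_stack([np.cross(k*y,z),k*y,z]) for k in(1,-1)),key=lambda T:(r.inv()*R.from_matrix(T)).magnitude())
w=(r.inv()*R.from_matrix(best)).as_rotvec(); d=M.T@(np.array(t[:3])-s['position'])
print('shift',np.round(d/250,4),'turn',np.round(w/np.pi,4),'| mm',d.round(1),'deg',np.degrees(w).round(1))
print('tool y yaw',np.degrees(np.arctan2(M[1,1],M[0,1])).round(2),'joints',s['joints'].round(2),'pos',s['position'].round(1),'F',s['contact_force'].round(1),'t',s['clock'])
E
python3 go.py 433.5 221.5 350 100
```

```text
shift [ 1.2615  1.0163 -0.4748] turn [ 0.      0.     -0.1809] | mm [ 315.4  254.1 -118.7] deg [  0.    0.  -32.6]
tool y yaw -112.56 joints [ 1.44  0.38  0.01 -0.   -1.19 -0.26] pos [239.8 577.1 231.3] F [0.  0.5 0.2] t 0.5
```

Emit:
arm_command:
  rows:
    - [[0, 0, -0.24], [0, 0, 0]]
    - [[0, 0, -0.48], [0, 0, 0]]
    - [[0.1, 0.08, -0.48], [0, 0, 0]]
    - [[0.22, 0.18, -0.48], [0, 0, 0]]
    - [[0.34, 0.27, -0.48], [0, 0, 0]]
  grip: 1

```text
clock: 1.0
position: [292.6, 481.4, 352.4]
ee_rot: [0.981, -0.195, 0.0, -0.001]
contact_force: [0.2, 0.2, 0.9]
gripper_width: 85.2
grasp_force: 0.0
```

```bash
python3 go.py 433.5 221.5 350 100
```

```text
shift [0.9186 0.7446 0.0075] turn [-7.000e-04 -1.000e-04 -1.806e-01] | mm [229.7 186.1   1.9] deg [ -0.1  -0.  -32.5]
tool y yaw -112.51 joints [ 1.31  0.22  0.07 -0.   -1.42 -0.13] pos [292.6 481.4 352.4] F [0.2 0.2 0.9] t 1.0
```

Emit:
arm_command:
  rows:
    - [[0.14, 0.11, 0], [0, 0, -0.04]]
    - [[0.28, 0.22, 0], [0, 0, -0.08]]
    - [[0.42, 0.34, 0], [0, 0, -0.12]]
    - [[0.56, 0.45, 0], [0, 0, -0.15]]
    - [[0.7, 0.57, 0], [0, 0, -0.181]]

```text
clock: 1.5
position: [399.8, 281.8, 351.6]
ee_rot: [0.996, 0.09, 0.0, -0.0]
contact_force: [1.0, 0.7, -0.1]
gripper_width: 84.9
grasp_force: 0.0
```

```bash
python3 go.py 433.5 221.5 350 100
```

```text
shift [0.0897 0.2614 0.0064] turn [-0.0002 -0.0002  0.0015] | mm [22.4 65.4  1.6] deg [-0.  -0.   0.3]
tool y yaw -79.72 joints [ 0.95  0.08 -0.09  0.   -1.39  0.8 ] pos [399.8 281.8 351.6] F [ 1.   0.7 -0.1] t 1.5
```

Emit:
arm_command:
  rows:
    - [[0.045, 0.13, 0], [0, 0, 0]]
    - [[0.09, 0.261, 0], [0, 0, 0]]
    - [[0.09, 0.261, 0.006], [0, 0, 0]]
    - [[0.09, 0.261, 0.006], [0, 0, 0]]

```text
clock: 1.9
position: [432.9, 222.5, 349.8]
ee_rot: [0.996, 0.086, -0.0, -0.0]
contact_force: [1.2, 1.0, -0.0]
gripper_width: 86.0
grasp_force: 0.0
```

```bash
python3 - <<'E'
from h import *
for n in('scene','top'):
    im,d=arm.get_image(n); cv2.imwrite(f'pics/{n}1.png',im); np.save(n+'1.npy',d)
a=cv2.imread('pics/scene1.png')[140:260,270:390]
cv2.imwrite('pics/crop2.png',cv2.resize(a,(600,600),interpolation=cv2.INTER_CUBIC))
E
python3 go.py 433.5 221.5 283 100
```

```text
shift [0.0021 0.0087 0.2672] turn [-0.0001  0.      0.0002] | mm [ 0.5  2.2 66.8] deg [-0.  0.  0.]
tool y yaw -79.96 joints [ 0.81  0.08 -0.1  -0.   -1.39  0.93] pos [432.6 223.5 349.8] F [-0.5 -0.3  0.2] t 2.0
```

View pics/crop2.png

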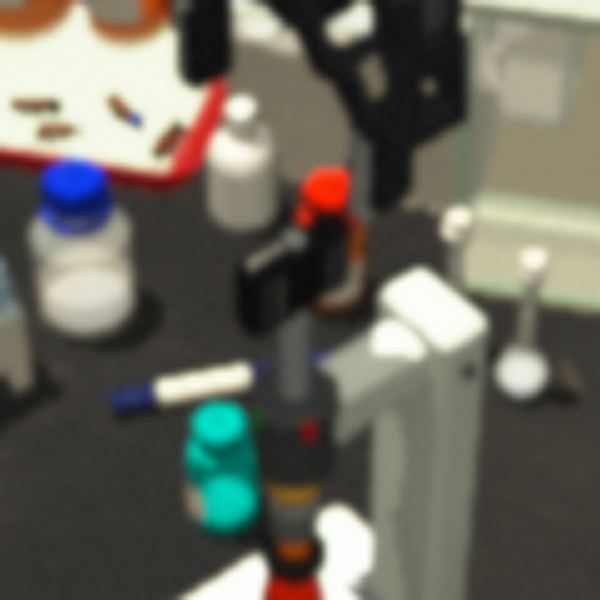

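The picture shows the open fingers above and either side of the black wing (crop 290,270), with the red mark on the sleeve at (308,428). The way down is clear.

Emit:
arm_command:
  rows:
    - [[0.002, 0.005, 0.09], [0, 0, 0]]
    - [[0.002, 0.005, 0.18], [0, 0, 0]]
    - [[0.002, 0.005, 0.267], [0, 0, 0]]
    - [[0.002, 0.005, 0.267], [0, 0, 0]]
    - [[0.002, 0.005, 0.267], [0, 0, 0]]

```text
clock: 2.5
position: [433.6, 222.8, 283.6]
ee_rot: [0.996, 0.088, 0.0, 0.0]
contact_force: [0.1, -0.7, 0.5]
gripper_width: 84.9
grasp_force: 0.0
```

```bash
python3 go.py 433.5 221.5 283 100
```

```text
shift [-0.0012  0.0051  0.0024] turn [ 0.0002 -0.0002  0.0006] | mm [-0.3  1.3  0.6] deg [ 0.  -0.   0.1]
tool y yaw -79.88 joints [ 0.81  0.11 -0.23  0.   -1.23  0.94] pos [433.6 222.8 283.6] F [ 0.1 -0.7  0.5] t 2.5
```

Emit:
arm_command:
  rows:
    - [[0, 0.002, 0], [0, 0, 0]]
    - [[0, 0.002, 0], [0, 0, 0]]
    - [[0, 0.002, 0], [0, 0, 0]]
    - [[0, 0.002, 0], [0, 0, 0]]
    - [[0, 0.002, 0], [0, 0, 0]]
  grip: 0

```text
clock: 3.0
position: [433.7, 221.5, 283.4]
ee_rot: [0.996, 0.087, 0.0, -0.0]
contact_force: [0.2, -1.4, -1.6]
gripper_width: 13.2
grasp_force: 60.5
```

Emit:
arm_command:
  rows:
    - [[0, 0, 0], [0, 0, 0]]
    - [[0, 0, 0], [0, 0, 0]]
    - [[0, 0, 0], [0, 0, 0]]
    - [[0, 0, 0], [0, 0, 0]]

```text
clock: 3.4
position: [433.7, 221.4, 283.1]
ee_rot: [0.996, 0.087, 0.0, 0.0]
contact_force: [0.7, -0.8, -0.8]
gripper_width: 13.3
grasp_force: 60.3
```

```bash
python3 go.py 433.5 221.5 283 100; python3 -c "
from h import *
print(arm.read_state())"
```

```text
shift [-0.0007 -0.0005  0.0003] turn [ 0.0001 -0.      0.0001] | mm [-0.2 -0.1  0.1] deg [ 0. -0.  0.]
tool y yaw -79.99 joints [ 0.81  0.11 -0.23  0.   -1.23  0.94] pos [433.7 221.4 283.1] F [ 0.7 -0.8 -0.8] t 3.4
{'clock': 3.4, 'joints': array([ 8.06527797e-01,  1.10897308e-01, -2.30675362e-01,  1.99946650e-04,
       -1.22926730e+00,  9.38978224e-01]), 'joint_vel': array([ 0.00014717, -0.00169409, -0.00119073,  0.00046823,  0.00049146,
       -0.00021162]), 'joint_efforts': array([ 4.39418200e-01, -2.51262295e+01,  1.91696352e+01,  4.05202925e+00,
       -2.49933719e-02,  4.17761519e-03]), 'position': array([433.68616905, 221.40903513, 283.06997974]), 'ee_rot': array([9.96184064e-01, 8.72771483e-02, 4.56379346e-05, 8.52447175e-05]), 'contact_force': array([ 0.69241275, -0.80144771, -0.77814313]), 'wrist_torque': array([-0.167972  , -0.1928865 , -0.02622412]), 'grasp_force': 60.305652022361755, 'gripper_width': 13.283642440106545}
```

Emit:
arm_command:
  rows:
    - [[0, 0, 0], [0, 0, -0.03]]
    - [[0, 0, 0], [0, 0, -0.06]]
    - [[0, 0, 0], [0, 0, -0.09]]
    - [[0, 0, 0], [0, 0, -0.12]]
    - [[0, 0, 0], [0, 0, -0.12]]

```text
clock: 3.9
position: [433.7, 221.5, 283.1]
ee_rot: [0.962, 0.272, 0.0, 0.0]
contact_force: [1.6, -0.9, -0.7]
gripper_width: 13.2
grasp_force: 60.3
```

```bash
python3 go.py 433.7 221.4 283 121.6; python3 -c "
from h import *
print(arm.read_state()['wrist_torque'])"
```

```text
shift [-0.0003  0.0003  0.0004] turn [ 0.0001 -0.      0.0001] | mm [-0.1  0.1  0.1] deg [ 0. -0.  0.]
tool y yaw -58.38 joints [ 0.81  0.11 -0.23  0.   -1.23  1.32] pos [433.7 221.5 283.1] F [ 1.6 -0.9 -0.7] t 3.9
[-0.13209642 -0.27962051  0.00522405]
```

Emit:
arm_command:
  rows:
    - [[0, 0, 0], [0, 0, -0.04]]
    - [[0, 0, 0], [0, 0, -0.08]]
    - [[0, 0, 0], [0, 0, -0.12]]
    - [[0, 0, 0], [0, 0, -0.16]]
    - [[0, 0, 0], [0, 0, -0.2]]

```text
clock: 4.4
position: [434.0, 221.6, 283.1]
ee_rot: [0.83, 0.558, 0.0, 0.0]
contact_force: [1.6, 0.6, -0.6]
gripper_width: 13.1
grasp_force: 60.1
```

Emit:
arm_command:
  rows:
    - [[0, 0, 0], [0, 0, -0.02]]
    - [[0, 0, 0], [0, 0, -0.04]]
    - [[0, 0, 0], [0, 0, -0.04]]
    - [[0, 0, 0], [0, 0, -0.04]]

```text
clock: 4.8
position: [433.9, 221.6, 283.1]
ee_rot: [0.795, 0.607, 0.0, 0.0]
contact_force: [1.9, -0.1, -1.1]
gripper_width: 13.4
grasp_force: 60.1
```

```bash
python3 go.py 433.7 221.4 283 164.8; python3 -c "
from h import *
print(arm.read_state()['wrist_torque'])"
```

```text
shift [-0.0008 -0.0007  0.0003] turn [ 0.0002 -0.     -0.0006] | mm [-0.2 -0.2  0.1] deg [ 0.  -0.  -0.1]
tool y yaw -15.31 joints [ 0.81  0.11 -0.23  0.   -1.23  2.07] pos [433.9 221.6 283.1] F [ 1.9 -0.1 -1.1] t 4.8
[-0.29652783 -0.78500779  0.05221429]
```

Emit:
arm_command:
  rows:
    - [[0, 0, 0], [0, 0, -0.012]]
    - [[0, 0, 0.008], [0, 0, -0.012]]
    - [[0, 0, 0.016], [0, 0, -0.012]]
    - [[0, 0, 0.024], [0, 0, -0.012]]
    - [[0, 0, 0.032], [0, 0, -0.012]]

```text
clock: 5.3
position: [433.9, 221.6, 275.3]
ee_rot: [0.783, 0.622, 0.001, 0.0]
contact_force: [2.5, -0.0, 2.8]
gripper_width: 13.0
grasp_force: 60.6
```

Emit:
arm_command:
  rows:
    - [[0, 0, 0.004], [0, 0, 0]]
    - [[0, 0, 0.008], [0, 0, 0]]

```text
clock: 5.5
position: [433.9, 221.6, 273.2]
ee_rot: [0.783, 0.622, 0.0, 0.0]
contact_force: [2.4, 0.2, 2.2]
gripper_width: 13.4
grasp_force: 60.6
```

```bash
python3 go.py 433.7 221.4 273 167; python3 -c "
from h import *
print(arm.read_state()['wrist_torque'])"
```

```text
shift [-0.0008 -0.0006  0.0006] turn [ 0.0002 -0.0001 -0.0002] | mm [-0.2 -0.2  0.2] deg [ 0. -0. -0.]
tool y yaw -13.03 joints [ 0.81  0.12 -0.25  0.   -1.2   2.11] pos [433.9 221.6 273.2] F [2.4 0.2 2.2] t 5.5
[-0.46932337 -0.93188207 -0.04926861]
```

Emit:
arm_command:
  rows:
    - [[0, 0, 0.004], [0, 0, 0]]
    - [[0, 0, 0.008], [0, 0, 0]]

```text
clock: 5.7
position: [433.9, 221.6, 271.1]
ee_rot: [0.783, 0.622, 0.0, 0.0]
contact_force: [2.4, -0.0, 2.5]
gripper_width: 13.1
grasp_force: 60.6
```

Emit:
arm_command:
  rows:
    - [[0, 0, 0.004], [0, 0, 0]]

```text
clock: 5.8
position: [433.8, 221.6, 270.1]
ee_rot: [0.783, 0.622, 0.0, 0.0]
contact_force: [2.7, -0.0, 2.3]
gripper_width: 13.0
grasp_force: 60.6
```

Emit:
arm_command:
  rows:
    - [[0, 0, 0.004], [0, 0, 0]]

```text
clock: 5.9
position: [433.8, 221.6, 269.1]
ee_rot: [0.783, 0.622, 0.0, 0.0]
contact_force: [4.0, -0.4, 2.6]
gripper_width: 13.0
grasp_force: 60.6
```

Emit:
arm_command:
  rows:
    - [[0, 0, 0.004], [0, 0, 0]]

```text
clock: 6.0
position: [433.8, 221.6, 268.1]
ee_rot: [0.783, 0.622, 0.0, 0.0]
contact_force: [2.6, 0.3, 1.7]
gripper_width: 13.5
grasp_force: 60.6
```

Emit:
arm_command:
  rows:
    - [[0, 0, 0.004], [0, 0, 0]]

```text
clock: 6.1
position: [433.8, 221.6, 267.3]
ee_rot: [0.783, 0.622, 0.0, 0.0]
contact_force: [1.8, -0.6, 5.4]
gripper_width: 13.3
grasp_force: 61.1
```

Emit:
arm_command:
  rows:
    - [[0, 0, 0.003], [0, 0, 0]]

```text
clock: 6.2
position: [433.9, 221.6, 267.0]
ee_rot: [0.783, 0.622, 0.0, 0.0]
contact_force: [2.8, -0.4, 6.9]
gripper_width: 13.3
grasp_force: 61.4
```

Emit:
arm_command:
  rows:
    - [[0, 0, 0.002], [0, 0, 0]]

```text
clock: 6.3
position: [433.9, 221.6, 266.8]
ee_rot: [0.783, 0.623, 0.001, 0.0]
contact_force: [1.3, -0.8, 6.7]
gripper_width: 13.1
grasp_force: 61.5
```

Emit:
arm_command:
  rows:
    - [[0, 0, 0.002], [0, 0, 0]]
    - [[0, 0, 0.002], [0, 0, 0]]
    - [[0, 0, 0.002], [0, 0, 0]]

```text
clock: 6.6
position: [433.9, 221.6, 266.6]
ee_rot: [0.783, 0.623, 0.001, 0.0]
contact_force: [1.2, -0.9, 6.2]
gripper_width: 13.1
grasp_force: 61.6
```

Emit:
arm_command:
  rows:
    - [[0, 0, 0], [0, 0, 0]]
    - [[0, 0, 0], [0, 0, 0]]

```text
clock: 6.8
position: [433.9, 221.6, 266.6]
ee_rot: [0.783, 0.623, 0.001, 0.0]
contact_force: [1.5, -1.4, 8.4]
gripper_width: 13.3
grasp_force: 61.6
```

Emit:
arm_command:
  rows:
    - [[0, 0, 0.003], [0, 0, 0]]
    - [[0, 0, 0.005], [0, 0, 0]]
    - [[0, 0, 0.005], [0, 0, 0]]

```text
clock: 7.1
position: [434.0, 221.6, 266.0]
ee_rot: [0.783, 0.623, 0.001, 0.0]
contact_force: [1.0, -0.3, 10.3]
gripper_width: 13.2
grasp_force: 62.0
```

Emit:
arm_command:
  rows:
    - [[0, 0, 0], [0, 0, 0]]

```text
clock: 7.2
position: [434.0, 221.7, 266.0]
ee_rot: [0.783, 0.623, 0.001, 0.0]
contact_force: [1.0, -1.0, 10.6]
gripper_width: 12.9
grasp_force: 62.0
```

Emit:
arm_command:
  rows:
    - [[0, 0, 0], [0, 0, 0]]

```text
clock: 7.3
position: [434.0, 221.6, 266.0]
ee_rot: [0.783, 0.623, 0.001, 0.0]
contact_force: [1.1, -0.1, 9.8]
gripper_width: 13.4
grasp_force: 62.0
```

Emit:
arm_command:
  rows:
    - [[0, 0, 0], [0, 0, 0]]

```text
clock: 7.4
position: [434.0, 221.6, 266.0]
ee_rot: [0.783, 0.623, 0.001, 0.0]
contact_force: [1.0, -1.1, 9.6]
gripper_width: 12.8
grasp_force: 62.0
```

Emit:
arm_command:
  rows:
    - [[0, 0, 0.003], [0, 0, 0]]
    - [[0, 0, 0.006], [0, 0, 0]]
    - [[0, 0, 0.006], [0, 0, 0]]

```text
clock: 7.7
position: [434.0, 221.7, 265.3]
ee_rot: [0.782, 0.623, 0.001, 0.0]
contact_force: [-1.3, -1.1, 13.1]
gripper_width: 13.0
grasp_force: 62.4
```

Emit:
arm_command:
  rows:
    - [[0, 0, 0], [0, 0, 0]]

```text
clock: 7.8
position: [434.1, 221.7, 265.3]
ee_rot: [0.782, 0.623, 0.001, 0.0]
contact_force: [-0.0, -1.1, 11.8]
gripper_width: 12.9
grasp_force: 62.4
```

Emit:
arm_command:
  rows:
    - [[0, 0, 0], [0, 0, 0]]

```text
clock: 7.9
position: [434.1, 221.7, 265.3]
ee_rot: [0.782, 0.623, 0.001, 0.0]
contact_force: [-1.7, -1.0, 12.5]
gripper_width: 13.5
grasp_force: 62.4
```

Emit:
arm_command:
  rows:
    - [[0, 0, 0], [0, 0, 0]]

```text
clock: 8.0
position: [434.0, 221.7, 265.3]
ee_rot: [0.782, 0.623, 0.001, 0.0]
contact_force: [-0.2, -0.6, 13.4]
gripper_width: 13.0
grasp_force: 62.4
```

Emit:
arm_command:
  rows:
    - [[0, 0, 0.003], [0, 0, 0]]
    - [[0, 0, 0.003], [0, 0, 0]]

```text
clock: 8.2
position: [434.1, 221.7, 264.9]
ee_rot: [0.782, 0.623, 0.002, 0.0]
contact_force: [-1.2, -0.8, 14.2]
gripper_width: 13.0
grasp_force: 62.7
```

Emit:
arm_command:
  rows:
    - [[0, 0, 0], [0, 0, 0]]

```text
clock: 8.3
position: [434.1, 221.7, 264.9]
ee_rot: [0.782, 0.623, 0.002, 0.0]
contact_force: [-1.1, -1.2, 14.6]
gripper_width: 13.1
grasp_force: 62.7
```

Emit:
arm_command:
  rows:
    - [[0, 0, 0], [0, 0, 0]]

```text
clock: 8.4
position: [434.1, 221.7, 264.9]
ee_rot: [0.782, 0.623, 0.002, 0.0]
contact_force: [0.3, -1.1, 14.9]
gripper_width: 13.1
grasp_force: 62.7
```

Emit:
arm_command:
  rows:
    - [[0, 0, 0], [0, 0, 0]]

```text
clock: 8.5
position: [434.1, 221.7, 264.9]
ee_rot: [0.782, 0.623, 0.002, 0.0]
contact_force: [-1.6, -1.3, 14.8]
gripper_width: 13.7
grasp_force: 62.7
```

```bash
python3 go.py 433.7 221.4 265 100; python3 -c "
from h import *
print(arm.read_state()['wrist_torque'])"
```

```text
shift [-0.0014 -0.0013 -0.0004] turn [ 0.0004 -0.001   0.3724] | mm [-0.4 -0.3 -0.1] deg [ 0.1 -0.2 67. ]
tool y yaw -12.97 joints [ 0.81  0.12 -0.26  0.   -1.18  2.11] pos [434.1 221.7 264.9] F [-1.6 -1.3 14.8] t 8.5
[-0.63414215  0.39700765  0.00190879]
```

Emit:
arm_command:
  rows:
    - [[0, 0, 0], [0, 0, 0.04]]
    - [[0, 0, 0], [0, 0, 0.08]]
    - [[0, 0, 0], [0, 0, 0.12]]
    - [[0, 0, 0], [0, 0, 0.16]]
    - [[0, 0, 0], [0, 0, 0.2]]

```text
clock: 9.0
position: [433.9, 221.6, 264.9]
ee_rot: [0.937, 0.348, 0.001, -0.0]
contact_force: [-2.0, 0.0, 15.3]
gripper_width: 13.3
grasp_force: 62.6
```

Emit:
arm_command:
  rows:
    - [[0, 0, 0], [0, 0, 0.04]]
    - [[0, 0, 0], [0, 0, 0.08]]
    - [[0, 0, 0], [0, 0, 0.12]]
    - [[0, 0, 0], [0, 0, 0.15]]
    - [[0, 0, 0], [0, 0, 0.172]]

```text
clock: 9.5
position: [433.7, 221.7, 264.9]
ee_rot: [0.996, 0.086, 0.001, -0.001]
contact_force: [-2.0, -1.9, 15.7]
gripper_width: 13.3
grasp_force: 62.7
```

Emit:
arm_command:
  rows:
    - [[0, 0, 0], [0, 0, 0]]
    - [[0, 0, 0], [0, 0, 0]]

```text
clock: 9.7
position: [433.7, 221.6, 264.9]
ee_rot: [0.996, 0.088, 0.001, -0.001]
contact_force: [-2.7, -1.3, 15.7]
gripper_width: 13.1
grasp_force: 62.7
```

```bash
python3 go.py 433.7 221.4 265 100; python3 -c "
from h import *
print(arm.read_state()['wrist_torque'],arm.read_state()['joint_efforts'])"
```

```text
shift [-0.0003  0.0006 -0.0003] turn [-0.0003 -0.0008  0.0003] | mm [-0.1  0.2 -0.1] deg [-0.  -0.1  0.1]
tool y yaw -79.94 joints [ 0.81  0.12 -0.26  0.   -1.18  0.94] pos [433.7 221.6 264.9] F [-2.7 -1.3 15.7] t 9.7
[-0.5581213   0.8185339  -0.02532902] [ 1.58025683e-01 -1.81939387e+01  1.41553393e+01  2.24893771e+00
  9.62822624e-01  8.51336372e-03]
```

Emit:
arm_command:
  rows:
    - [[0, 0, 0], [0, 0, 0.006]]
    - [[0, 0, 0], [0, 0, 0.012]]
    - [[0, 0, 0], [0, 0, 0.012]]

```text
clock: 10.0
position: [433.7, 221.6, 264.9]
ee_rot: [0.998, 0.069, 0.001, -0.001]
contact_force: [-2.6, -1.3, 15.2]
gripper_width: 12.9
grasp_force: 62.7
```

```bash
python3 go.py 433.7 221.4 265 100; python3 -c "
from h import *
print(arm.read_state()['wrist_torque'],arm.read_state()['joint_efforts'])"
```

```text
shift [-0.0002  0.0009 -0.0004] turn [-0.0003 -0.0008 -0.0114] | mm [-0.1  0.2 -0.1] deg [-0.  -0.1 -2. ]
tool y yaw -82.05 joints [ 0.81  0.12 -0.26  0.   -1.18  0.9 ] pos [433.7 221.6 264.9] F [-2.6 -1.3 15.2] t 10.0
[-0.49921269  0.85252547  0.23724213] [ -0.35778137 -18.31587911  14.14112449   2.18994096   0.95517643
  -0.30749769]
```

Emit:
arm_command:
  rows:
    - [[0, 0, 0], [0, 0, 0.006]]
    - [[0, 0, 0], [0, 0, 0.012]]
    - [[0, 0, 0], [0, 0, 0.012]]

```text
clock: 10.3
position: [433.8, 221.7, 264.9]
ee_rot: [0.999, 0.052, 0.001, -0.0]
contact_force: [-2.2, -1.1, 14.7]
gripper_width: 13.4
grasp_force: 68.3
```

```bash
python3 go.py 433.7 221.4 265 100; python3 -c "
from h import *
print(arm.read_state()['wrist_torque'],arm.read_state()['joint_efforts'])"
```

```text
shift [-0.0004  0.0013 -0.0003] turn [-0.0001 -0.0009 -0.0223] | mm [-0.1  0.3 -0.1] deg [-0.  -0.2 -4. ]
tool y yaw -84.02 joints [ 0.81  0.12 -0.26  0.   -1.18  0.87] pos [433.8 221.7 264.9] F [-2.2 -1.1 14.7] t 10.3
[-0.5575665   0.8079266   0.98526647] [ -1.2372639  -18.42330515  14.22275215   1.92003451   0.94297338
  -1.12114549]
```

Emit:
arm_command:
  rows:
    - [[0, 0, -0.004], [0, 0, -0.006]]
    - [[0, 0, -0.008], [0, 0, -0.012]]
    - [[0, 0, -0.012], [0, 0, -0.012]]
    - [[0, 0, -0.012], [0, 0, -0.012]]

```text
clock: 10.7
position: [433.5, 221.6, 265.2]
ee_rot: [0.998, 0.069, 0.0, -0.0]
contact_force: [1.1, -0.7, 5.6]
gripper_width: 13.2
grasp_force: 61.4
```

```bash
python3 go.py 433.7 221.4 265 100; python3 -c "
from h import *
print(arm.read_state()['wrist_torque'],arm.read_state()['joint_efforts'])"
```

```text
shift [0.0006 0.0007 0.0007] turn [-0.0001 -0.0001 -0.0118] | mm [0.1 0.2 0.2] deg [-0.  -0.  -2.1]
tool y yaw -82.13 joints [ 0.81  0.12 -0.26 -0.   -1.19  0.9 ] pos [433.5 221.6 265.2] F [ 1.1 -0.7  5.6] t 10.7
[-0.28161603 -0.38921994  0.27754953] [  0.32276717 -22.88615048  16.38116598   2.76613802  -0.12593945
  -0.24914034]
```

Emit:
arm_command:
  rows:
    - [[0, 0, -0.003], [0, 0, -0.003]]
    - [[0, 0, -0.006], [0, 0, -0.003]]
    - [[0, 0, -0.006], [0, 0, -0.003]]
    - [[0, 0, -0.006], [0, 0, -0.003]]

```text
clock: 11.1
position: [433.5, 221.5, 265.8]
ee_rot: [0.997, 0.073, -0.0, 0.0]
contact_force: [2.2, -0.6, 0.7]
gripper_width: 13.1
grasp_force: 60.4
```

```bash
python3 go.py 433.7 221.4 265 100; python3 -c "
from h import *
print(arm.read_state()['wrist_torque'])"
```

```text
shift [0.0009 0.0006 0.0031] turn [-0.      0.0003 -0.0091] | mm [0.2 0.1 0.8] deg [-0.   0.  -1.6]
tool y yaw -81.63 joints [ 0.81  0.12 -0.26 -0.   -1.19  0.91] pos [433.5 221.5 265.8] F [ 2.2 -0.6  0.7] t 11.1
[-0.05219321 -0.97439411  0.02238377]
```

Emit:
arm_command:
  rows:
    - [[0, 0, 0], [0, 0, 0]]
    - [[0, 0, 0], [0, 0, 0]]
    - [[0, 0, 0], [0, 0, 0]]
    - [[0, 0, 0], [0, 0, 0]]
    - [[0, 0, 0], [0, 0, 0]]
  grip: 1

```text
clock: 11.6
position: [433.4, 221.4, 266.2]
ee_rot: [0.997, 0.073, -0.0, 0.0]
contact_force: [-0.1, -0.2, 0.8]
gripper_width: 83.7
grasp_force: 0.0
```

Emit:
arm_command:
  rows:
    - [[0, 0, -0.08], [0, 0, 0]]
    - [[0, 0, -0.2], [0, 0, 0]]
    - [[0, 0, -0.35], [0, 0, 0]]
    - [[0, 0, -0.5], [0, 0, 0]]
    - [[0, 0, -0.6], [0, 0, 0]]

```text
clock: 12.1
position: [433.9, 221.5, 419.4]
ee_rot: [0.997, 0.073, 0.002, -0.001]
contact_force: [0.3, -0.9, -0.5]
gripper_width: 85.5
grasp_force: 0.0
```

Emit:
arm_command:
  rows:
    - [[-0.1, -0.15, 0], [0, 0, 0]]
    - [[-0.2, -0.3, 0], [0, 0, 0]]
    - [[-0.2, -0.45, 0], [0, 0, 0]]
    - [[-0.2, -0.45, 0], [0, 0, 0]]

```text
clock: 12.5
position: [366.5, 328.5, 415.4]
ee_rot: [0.997, 0.075, -0.001, 0.0]
contact_force: [-0.4, -0.2, -0.8]
gripper_width: 85.8
grasp_force: 0.0
```

```bash
python3 - <<'E'
from h import *
for n in('scene','top'):
    im,d=arm.get_image(n); cv2.imwrite(f'pics/{n}2.png',im); np.save(n+'2.npy',d)
from fit import fit
fit('2',285)
a=cv2.imread('pics/scene2.png')[150:330,250:400]; b=cv2.imread('pics/top2.png')[165:245,310:400]
o=np.zeros((480,800,3),np.uint8); o[:,:400]=cv2.resize(a,(400,480),interpolation=cv2.INTER_CUBIC); o[:356,400:]=cv2.resize(b,(400,356),interpolation=cv2.INTER_CUBIC); cv2.imwrite('pics/crop3.png',o)
E
```

```text
top 174 rect [432.6 222.7] [47.8 14.7] 8.6 mean [432.4 223.4 297.2] z95 [297.9 300.6] yaw -170.8 sd [14.7 48. ]
scene 241 rect [434.9 218.1] [50.  14.5] 8.6 mean [432.5 216.2 295.5] z95 [296.9 300.8] yaw -172.9 sd [12.7 49.3]
```

View pics/crop3.png

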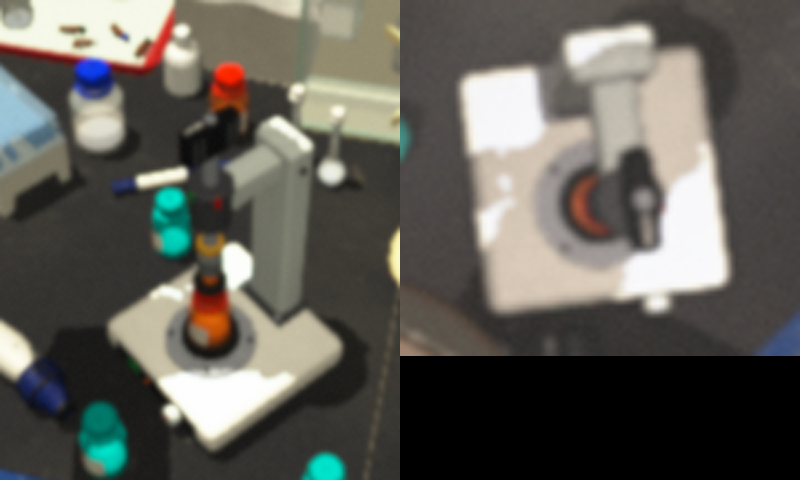

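The picture shows the pad on the red cap at (210,285), the wing in line with the mixer, and the other bottles where they were. The wing's yaw is now 8.6°, the mixer's own, so the knob is fully locked.

```bash
python3 -c "
from bench import arm
print(arm.job_done())"
```

```text
the job is handed in; nothing more can be done
None
```

The bottle is clamped and the job is handed in at about 12.6 s: I estimate the pad's pressure at 12 N from the wrist force while pressing, the knob is locked at its stop, the gripper is clear, and the other bottles look unmoved in the final picture.

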